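# Hold the spring clip gaping over the teal lot card

### The arm

A 6-joint arm with a two-finger parallel gripper is mounted at the origin on the work surface. World frame = base frame: x ahead of the robot, y to its left, z up, the work surface at z = 0. Lengths are in mm, angles in rad, forces in N, time in s.
With the tool pointing down it reaches from about 300 to 775 mm from the base axis. Payload 14.6 kg.
Tool frame: the origin (TCP) lies at the very end of the fingers, on their centre line; the grasp point (between the pads) lies 19 mm behind it (grip_point_offset is the distance from the TCP to the grasp point, in mm); z points along the fingers, y is the line along which they close (so a half turn about z gives the same grasp; the last joint's range is limited). The gripper opens to 94 mm and grips with 3 to 60 N. Pads are 16 mm wide; open, the fingers measure 119 mm over their backs; the gripper's body (75 mm by 177 mm) begins 78 mm behind the grasp point.
Start: joints at [-0.067, 0.3, 1.521, -0, 1.321, -0.067], TCP at [549.99, -0.002, 179.846] pointing down, gripper open.
Joint ranges: [-3.03, 3.03], [-0.79, 2.21], [0.23, 2.52], [-1.04, 4.18], [0, 3.07], [-2.55, 2.55]. Speed limits (rad/s): [2.22, 2.22, 2.57, 3.14, 3.14, 3.14].

### API

Orientations are given as [roll, pitch, yaw] about the fixed x, y, z axes, in that order (R = Rz(yaw) Ry(pitch) Rx(roll)).
In Python, from cell import read_state, camera, camera_info, sign_off, grip_point_offset gives the robot as it stands.
- The arm moves only by the shell command python3 -m handwheel 'ROWS' [FORCE]. ROWS is text: rows parted by semicolons, each of 5 numbers parted by spaces: the shift along the world's x, y, z in units of 40 mm (1.0 is 40 mm), then the turn about the world's z in units of 5 degrees (1.0 is 5 degrees), then the closure, from 0 (fully open) to 1 (shut). In form: dx dy dz yaw gripper; .... A call has 1 to 12 rows; each row shifts and turns the commanded pose from where the row before left it; what a row does not reach is not made up. A row lasts 1/12 s, in which the tool goes at most 41.7 mm and 7.16 degrees, less where a joint would pass 70% of its speed; a pose out of reach is approached as far as the arm can. A call is refused whole if a number of a shift passes 1 or a number of a turn 1, either way. A call with a gripper value outside its range is refused whole. The fingers move at their own pace and stop on an object; FORCE is the grip in N (left out, the last holds). Time passes only in rows, so rows that do not move let the fingers close. It gives the time, the measured TCP pose, the force, the opening and the grip force at its end, in the units of the state.
- read_state(): the state, without advancing time (a new reading comes with each control period).
- camera(name): name is "scene" or "side" or "wrist"; returns (picture, depth): 420x560x3 uint8, red, green, blue; 420x560 float32, mm along the optical axis (not along the pixel's ray), 0 where there is no reading.
- camera_info(name): a dict with "intrinsics" (3x3 intrinsics, pixels), "world_from_camera" (4x4, takes a point from camera to world coordinates). Camera axes: x right, y down, z forward; pixel columns grow to the right and rows downward; lengths in mm; the calibration is good to about 2 mm. A picture is of the moment at which its call begins: read the wrist's pose just before it. camera_info takes no time and is no camera call; for the wrist camera it gives the pose at the moment of the call.
- sign_off(): hands the job in; it is judged then, once.
The state is a dict: "clock": time; "joints": joint angles; "qd": joint speeds; "effort": joint torques, N m; "eef_pos": TCP position; "eef_rot": TCP orientation; "wrist_force": force on the tool from outside, world axes, zero at the start; "moment": the same for the moment, N m; "finger_gap": finger opening in mm; "finger_force": force on a finger pad.
Only numpy, scipy, OpenCV 4.12 (cv2) and the standard library are available. Lean on these libraries where they do the work, as an engineer would, in place of code of your own. Each camera call takes 0.05 s, during which the arm holds its last target. There are 200 camera calls.

### The job

Squeeze the handles of the red spring clip so that it opens against its spring, lift it off its stand, and bring it over the middle of the top edge of the teal lot card so that the wide-open jaws straddle the edge, one on each side and square to it, their tips about two centimetres below it, with the clip upright and touching nothing but your fingers, so that a colleague can slide a second tag in beside the card. Finish while still holding it like that: do not let it close on the card or let go. Do not push the card, and leave the violet card, the stones, the bowl and the carton alone.

Things in the scene. Friction and masses are not known exactly. Their poses are not given: they have to be found in the camera images.
- clip: red spring clip (about 90 g, loose), handles up, jaws clamped on the thin fin of the black clip stand. Origin on the pivot pin; z up through the handles, y along the pin (clip 30 mm wide along y), x the way handles and jaws move. Squeezing the handles together opens the jaws; the pivot may sink or rise a few mm in the fingers meanwhile
- clip_handles (a point): where to squeeze, on the clip's mid-plane 42 mm above the pivot; axes as the clip's. The two flat handles, 30 mm wide, end 53 mm above the pivot shut, 58 mm open. Shut, they splay in a V: about 50 mm over their outsides here, 58 mm at top. Fully squeezed along x they stand parallel, 22 mm over the outsides, at a stop. Takes 5 N to begin, 10 N per finger to hold open; more only presses on the stop
- clip_tips (a point): between the clip's black jaw tips when shut, 48 mm below the pivot. Fully open the tips are 45 mm below the pivot and gape 34 mm inside
- jaw (a joint): swing of each clip arm (both move alike), rad: 0 = clamped on the fin of the stand (jaws 4 mm apart), 0.32 = fully open at the stop, jaws 34 mm apart
- rest: clip stand, fixed: black block 64 x 64 x 25 mm, on it an upright aluminium fin 4 mm thick along x, 44 mm wide along y, 26 mm tall (top 51 mm above the table). Origin at the centre of its underside. The clip's jaw tips start on the block's top, one each side of the fin, so its pivot is 73 mm above the table; clip and stand axes are parallel
- teal_card: teal lot card: blank upright board 3 mm thick, 84 mm wide, white panel on it, in a steel foot of the same colour 50 x 90 x 14 mm (0.6 kg, loose). Origin at the centre of the foot's underside; x is normal to the card's faces, y runs along the card, z up. Top edge 94 mm above the table
- teal_card_edge (a point): middle of the teal card's top edge, 94 mm above the table; axes as the teal card's
- violet_card: violet lot card: blank upright board 3 mm thick, 84 mm wide, white panel on it, in a steel foot of the same colour 50 x 90 x 14 mm (0.6 kg, loose). Origin at the centre of the foot's underside; x is normal to the card's faces, y runs along the card, z up. Top edge 94 mm above the table; a bystander, leave alone
- stone_teal: loose polished dark teal freestanding stone, egg-shaped with a flat foot, 85 mm tall, 54 mm across; origin at the centre of its foot; a bystander, leave alone
- stone_amber: loose polished amber freestanding stone, egg-shaped with a flat foot, 80 mm tall, 52 mm across; origin at the centre of its foot; a bystander, leave alone
- stone_violet: loose polished violet freestanding stone, egg-shaped with a flat foot, 90 mm tall, 54 mm across; origin at the centre of its foot; a bystander, leave alone
- stone_rose: loose polished dark rose freestanding stone, egg-shaped with a flat foot, 82 mm tall, 52 mm across; origin at the centre of its foot; a bystander, leave alone
- bowl: loose white ceramic bowl, rim 100 mm across, 42 mm tall, origin at the centre of its foot; a bystander, leave alone
- carton: loose closed brown carton 90 x 110 x 60 mm, origin at the centre of its underside; a bystander, leave alone
Not all that is in view belongs to the job. What is shaped like the teal_card but green is not meant.

How it is judged:
By the outcome, as a careful person would: the job done as asked, in the order asked, and still so for the second after the job is handed in, while the arm keeps its last pose, push and grip.
It also fails if it takes over 32 s, if anything falls off the work surface, if the arm or the gripper's body presses on something with over 40 N, if the wrist force passes 120 N, or if a joint passes its speed limit or range.

## Working session

There is one attempt and no reset: what is moved stays moved. The work goes in short steps, Python scripts to look and compute and a shell command to move; the robot and the scene stay as the last step left them, time stands still between calls to the robot, and variables do not carry over. Pictures are saved under pics/ and viewed, at most 10 in all, crops included, and the job is handed in when it is done.

```bash
mkdir -p pics; cat > h.py <<'E'
import numpy as np,cv2
from cell import *
def snap(n,f):
    i=camera_info(n);p,d=camera(n);cv2.imwrite(f'pics/{f}.png',p[:,:,::-1]);np.savez(f'pics/{f}.npz',p=p,d=d,K=i['intrinsics'],T=i['world_from_camera']);return p,d
def pt(f,u,v,z=None):
    a=np.load(f'pics/{f}.npz');K=a['K'];T=a['T'];r=np.array([(u-K[0,2])/K[0,0],(v-K[1,2])/K[1,1],1])
    if z is None: return (T@np.append(r*a['d'][v,u],1))[:3]
    w=T[:3,:3]@r;return T[:3,3]+w*(z-T[2,3])/w[2]
def cloud(f):
    a=np.load(f'pics/{f}.npz');K=a['K'];T=a['T'];d=a['d'];v,u=np.indices(d.shape)
    P=np.stack([(u-K[0,2])/K[0,0]*d,(v-K[1,2])/K[1,1]*d,d],-1)@T[:3,:3].T+T[:3,3];return a['p'],P,d
E
python3 - <<'E'
from h import *
for n in('scene','side','wrist'): snap(n,n+'0'); print(n,camera_info(n)['world_from_camera'])
print(read_state())
E
```

```text
scene [[ 8.75320262e-01  3.94234789e-01 -2.79988162e-01  8.76191642e+02]
 [ 4.83461624e-01 -7.02867144e-01  5.21768757e-01 -6.69949285e+02]
 [ 8.90491609e-03 -5.92078297e-01 -8.05831244e-01  1.08205970e+03]
 [ 0.00000000e+00  0.00000000e+00  0.00000000e+00  1.00000000e+00]]
side [[-9.64289791e-01 -1.61518204e-01  2.09897757e-01  2.71099231e+02]
 [-2.64849370e-01  5.87776932e-01 -7.64442993e-01  9.48093921e+02]
 [ 9.83998280e-05 -7.92735863e-01 -6.09565289e-01  8.61616893e+02]
 [ 0.00000000e+00  0.00000000e+00  0.00000000e+00  1.00000000e+00]]
wrist [[ 9.99999411e-01  3.20519564e-04 -1.03687208e-03  5.50261318e+02]
 [ 4.67908272e-05 -9.67238980e-01 -2.53867591e-01  7.26741435e+01]
 [-1.08427262e-03  2.53867393e-01 -9.67238425e-01  3.83564128e+02]
 [ 0.00000000e+00  0.00000000e+00  0.00000000e+00  1.00000000e+00]]
{'clock': 0.15, 'joints': array([-6.66237868e-02,  3.00359519e-01,  1.52140488e+00, -1.13536402e-06,
        1.32071490e+00, -6.65899531e-02]), 'qd': array([-3.00406940e-04, -2.41748399e-03, -2.74276902e-03, -2.60683486e-03,
        3.14224561e-04, -9.18611007e-05]), 'effort': array([-2.50185103e-04, -5.31960297e+01, -3.52822959e+01,  7.07691838e-02,
        2.35654798e-02, -3.66386917e-05]), 'eef_pos': array([ 5.49786039e+02, -2.06675324e-03,  1.79422092e+02]), 'eef_rot': array([-3.14070790e+00, -5.79004675e-05,  1.57076275e+00]), 'wrist_force': array([ 0.15858601, -0.26120095, -0.60741766]), 'moment': array([-0.02375121,  0.00602165, -0.02847166]), 'finger_force': 0.0, 'finger_gap': 94.10323271825993}
```

View pics/scene0.png

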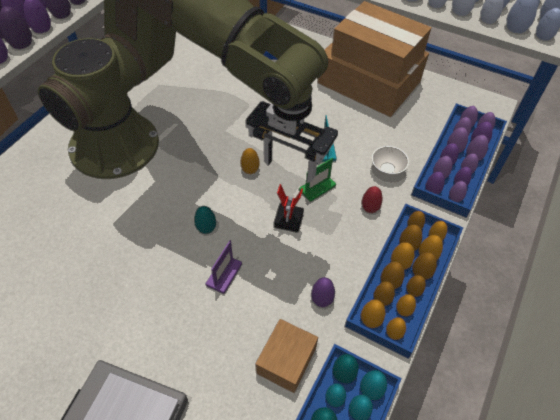

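View pics/side0.png

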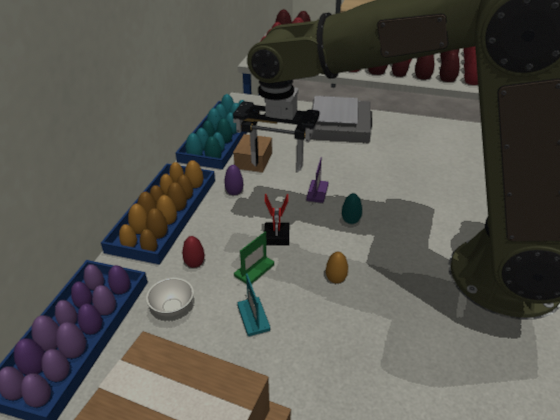

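The scene picture shows the red clip at (289,205), with the green card at (318,182) partly hiding the teal one. In the side picture the clip is at (277,215), green at (255,258) and teal at (253,300).

```bash
python3 - <<'E'
from h import *
def rep(name,Q,zlo,zhi):
    m=(Q[:,2]>zlo)&(Q[:,2]<zhi);Q=Q[m]
    if len(Q)<5: print(name,len(Q));return
    r=cv2.minAreaRect(Q[:,:2].astype(np.float32));print(name,len(Q),'mean',Q.mean(0).round(1),'rect',np.round(r[0],1),np.round(r[1],1),round(r[2],1),'zmax',Q[:,2].max().round(1))
    w,V=np.linalg.eigh(np.cov(Q[:,:2].T));print('   dir',np.degrees(np.arctan2(V[1,1],V[0,1])).round(1))
for f,boxes in(('side0',dict(clip=(262,192,292,232),rest=(262,218,292,246),teal=(235,278,272,334),green=(232,234,276,282),violet=(305,158,330,202))),('scene0',dict(clip=(275,182,305,220),rest=(270,200,306,232),teal=(318,115,340,165),green=(298,155,338,202)))):
    p,P,d=cloud(f);h=cv2.cvtColor(p,cv2.COLOR_RGB2HSV)
    for n,(a,b,c,e) in boxes.items():
        H=h[b:e,a:c].reshape(-1,3).astype(int);Q=P[b:e,a:c].reshape(-1,3);D=d[b:e,a:c].ravel()>0
        if n=='clip': m=((H[:,0]<8)|(H[:,0]>172))&(H[:,1]>150)&(H[:,2]>70);z=[(60,140),(105,140)]
        elif n=='rest': m=H[:,2]<60;z=[(20,30)]
        elif n=='teal': m=(H[:,0]>80)&(H[:,0]<102)&(H[:,1]>100);z=[(3,18),(60,100)]
        elif n=='green': m=(H[:,0]>45)&(H[:,0]<80)&(H[:,1]>100);z=[(3,18),(60,100)]
        else: m=(H[:,0]>120)&(H[:,0]<160)&(H[:,1]>60);z=[(3,18),(60,100)]
        for lo,hi in z: rep(f+' '+n,Q[m&D],lo,hi)
for f,n,u,v in(('side0','amber',337,264),('side0','dteal',352,207),('side0','violet',233,180),('side0','rose',193,250),('side0','bowl',171,300)):print(n,pt(f,u,v).round())
for f,x0,y0,x1,y1 in(('side0',210,150,350,345),('scene0',240,100,350,245)):
    cv2.imwrite(f'pics/{f}c.png',cv2.resize(cv2.imread(f'pics/{f}.png')[y0:y1,x0:x1],None,fx=3 if f=='side0' else 4,fy=3 if f=='side0' else 4))
E
```

```text
side0 clip 145 mean [550.6  16.2  98.1] rect [548.2  11.2] [52.8 31.2] 16.0 zmax 125.9
   dir -166.1
side0 clip 57 mean [552.6  15.4 117.5] rect [548.4  11.2] [52.9 30.5] 15.2 zmax 125.9
   dir -164.6
side0 rest 321 mean [545.2  16.7  23.5] rect [546.4  13.6] [60.9 64.9] 14.9 zmax 29.6
   dir 147.2
side0 teal 624 mean [521.7 283.4  12.2] rect [537.  255.7] [ 48.4 139.3] 33.7 zmax 17.8
   dir 131.4
side0 teal 135 mean [519.6 281.2  81. ] rect [522.  276.3] [ 3.8 81.9] 34.1 zmax 95.5
   dir 124.1
side0 green 397 mean [559.1 149.   12. ] rect [563.5 141.8] [91.  50.3] 64.3 zmax 17.8
   dir 51.8
side0 green 279 mean [564.4 142.3  79.9] rect [560.7 180.4] [ 42.8 160. ] 4.9 zmax 95.5
   dir 69.8
side0 violet 309 mean [ 488.  -190.9   11.6] rect [ 489.2 -196.2] [48.9 95.7] 3.4 zmax 17.4
   dir 92.0
side0 violet 42 mean [ 487.2 -182.7   85.8] rect [ 488.1 -189.3] [ 3.9 72.2] 3.2 zmax 95.5
   dir 92.8
scene0 clip 185 mean [547.2   4.3  99. ] rect [551.2   7.8] [54.3 31.1] 16.8 zmax 128.0
   dir -170.2
scene0 clip 72 mean [546.    5.1 118. ] rect [551.3   7.6] [54.3 26.4] 16.2 zmax 128.0
   dir -166.2
scene0 rest 379 mean [554.8   5.2  24.9] rect [551.7  10.1] [61.1 64.5] 15.7 zmax 29.6
   dir -139.4
scene0 teal 97 mean [550.9 254.9  13.5] rect [554.1 261.5] [28.4 60.4] 0.2 zmax 18.0
   dir 94.2
scene0 teal 14 mean [515.8 286.9  91.1] rect [514.8 288.7] [ 2.1 35.8] 29.2 zmax 96.8
   dir 120.6
scene0 green 312 mean [575.4 129.7  13.5] rect [570.8 159. ] [141.   67.2] 83.0 zmax 18.0
   dir 62.2
scene0 green 115 mean [575.1 153.4  82.8] rect [574.2 153. ] [50.7  7.3] 68.6 zmax 99.1
   dir 66.7
amber [375. 128.  60.]
dteal [376. -84.  60.]
violet [ 710. -123.   54.]
rose [701. 168.  58.]
bowl [713. 276.   2.]
```

View pics/side0c.png

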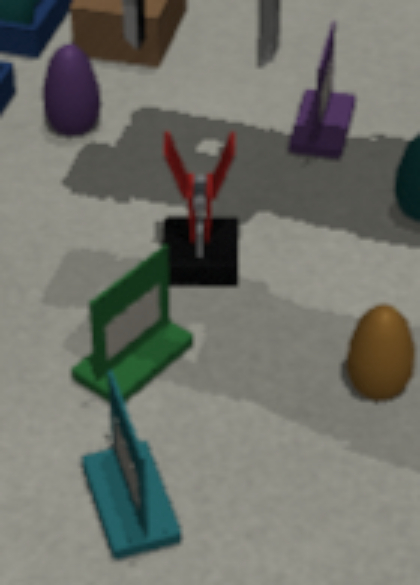

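View pics/wrist0.png

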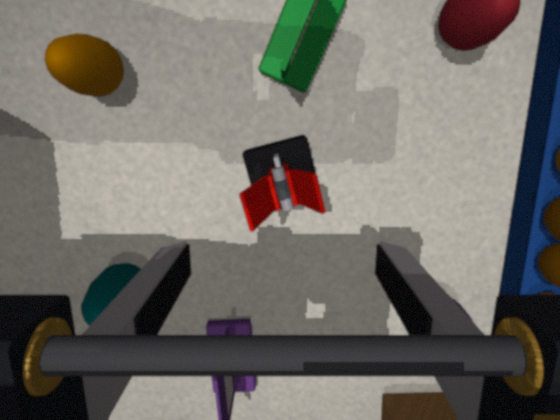

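The side crop shows the clip with its handles splayed nearly along the side image's x, the green decoy, and the teal card beyond it. In the wrist picture the clip is at about (283,195) with its handles turned about 16° from the closing line. I'll refine the clip from the wrist depth and check the cartons.

```bash
python3 - <<'E'
from h import *
p,P,d=cloud('wrist0');h=cv2.cvtColor(p,cv2.COLOR_RGB2HSV).astype(int)
m=((h[...,0]<8)|(h[...,0]>172))&(h[...,1]>150)&(h[...,2]>70)&(d>0)
m[:130]=0;m[240:]=0;m[:,:230]=0;m[:,335:]=0
Q=P[m];Q=Q[Q[:,2]>85];r=cv2.minAreaRect(Q[:,:2].astype(np.float32));print(len(Q),r,Q[:,2].max())
p,P,d=cloud('side0')
m=(P[...,2]>40)&(d>0)&(P[...,1]>330);Q=P[m&(P[...,2]<500)]
print('carton side: ymin',np.percentile(Q[:,1],1),'z',np.percentile(Q[:,2],[50,99]),'x',np.percentile(Q[:,0],[1,99]))
E
```

```text
1867 ((549.5250244140625, 9.185370445251465), (55.303443908691406, 28.58096694946289), 14.781025886535645) 126.69139369545172
carton side: ymin 340.84592067299195 z [199.44243468 202.94627559] x [396.04236914 897.19329442]
```

```bash
python3 -m handwheel '0 0.1 0 0.8 0; 0 0.08 0 0.8 0; 0 0.05 0 0.8 0; 0 0 0 0.8 0; 0 0 0 0 0; 0 0 0 0 0'; python3 - <<'E'
from h import *
p,P,d=(snap('wrist','w1'),cloud('w1'))[1];h=cv2.cvtColor(p,cv2.COLOR_RGB2HSV).astype(int)
m=((h[...,0]<8)|(h[...,0]>172))&(h[...,1]>150)&(h[...,2]>70)&(d>0)&(abs(P[...,0]-550)<45)&(abs(P[...,1]-10)<45)
Q=P[m];Q=Q[Q[:,2]>85];print(len(Q),cv2.minAreaRect(Q[:,:2].astype(np.float32)),Q[:,2].max());print(read_state())
E
```

```text
clock: 0.65
eef_pos: [549.9, 9.2, 179.7]
eef_rot: [-3.141, -0.0, 1.848]
wrist_force: [0.2, 0.0, 0.3]
finger_gap: 94.2
finger_force: 0.0
1819 ((549.4993896484375, 9.162205696105957), (54.62299346923828, 28.993547439575195), 14.71367359161377) 126.58206105779647
{'clock': 0.7, 'joints': array([-4.99419581e-02,  3.00176856e-01,  1.52094745e+00, -3.12467412e-05,
        1.32073346e+00, -3.26645094e-01]), 'qd': array([-1.34421632e-03, -2.55890641e-03, -6.52073387e-04, -3.83969477e-04,
        6.54066097e-06, -2.06933394e-03]), 'effort': array([ 7.98119372e-02, -5.31488764e+01, -3.52532601e+01,  6.45498047e-02,
        4.10414056e-02, -1.69210816e-01]), 'eef_pos': array([549.91539521,   9.15000376, 179.71590019]), 'eef_rot': array([-3.14133184e+00, -5.63947034e-05,  1.84750719e+00]), 'wrist_force': array([-0.0636184 ,  0.60110583,  0.03300884]), 'moment': array([0.0263459 , 0.021347  , 0.02676602]), 'finger_force': 0.0, 'finger_gap': 94.27558171775154}
```

View pics/w1.png

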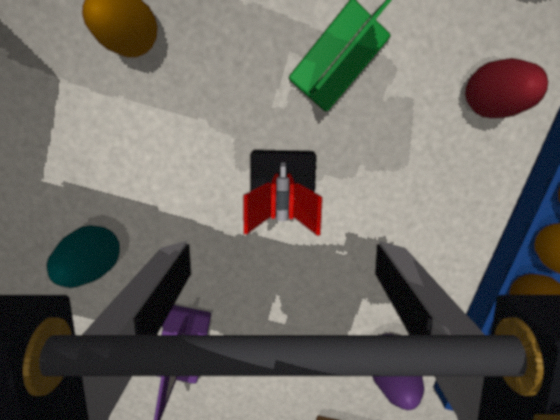

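The w1 picture shows the clip at (283,195), square to the fingers and centred between them. Measured (549.5, 9.2), top 126.6, matching the expected 126. I'll descend and squeeze.

```bash
python3 -m handwheel '0 0 -0.6 -0.1 0; 0 0 -0.6 0 0; 0 0 -0.5 0 0; 0 0 -0.4 0 0; 0 0 0 0 0; 0 0 0 0 0' 22; python3 -m handwheel '0 0 0 0 1; 0 0 0 0 1; 0 0 0 0 1; 0 0 0 0 1; 0 0 0 0 1; 0 0 0 0 1; 0 0 0 0 1; 0 0 0 0 1; 0 0 0 0 1; 0 0 0 0 1' 22
```

```text
clock: 1.2
eef_pos: [549.8, 9.2, 95.8]
eef_rot: [-3.141, -0.0, 1.84]
wrist_force: [0.5, 0.2, -0.5]
finger_gap: 94.0
finger_force: 0.0
clock: 2.03
eef_pos: [551.1, 9.2, 97.4]
eef_rot: [3.138, 0.001, 1.841]
wrist_force: [0.9, -0.8, 12.5]
finger_gap: 30.6
finger_force: 7.9
```

```bash
python3 -m handwheel '0 0 0 0 1; 0 0 0 0 1; 0 0 0 0 1; 0 0 0 0 1; 0 0 0 0 1; 0 0 0 0 1' 22; python3 - <<'E'
from h import *
snap('side','s2');i=cv2.imread('pics/s2.png');cv2.imwrite('pics/s2c.png',cv2.resize(i[150:270,220:340],None,fx=5,fy=5,interpolation=cv2.INTER_CUBIC))
E
```

```text
clock: 2.53
eef_pos: [551.3, 9.2, 97.6]
eef_rot: [3.138, 0.001, 1.841]
wrist_force: [0.2, 0.1, 12.6]
finger_gap: 20.9
finger_force: 22.1
```

View pics/s2c.png

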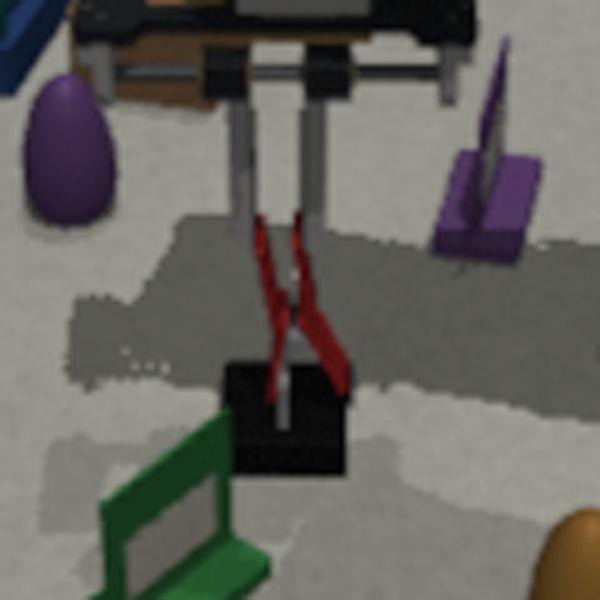

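The crop shows the jaws open, but the clip leans: left jaw tip (272,400) against the fin, right tip (348,390), handle tops at about (280,215). I'll get the tilt and overlap from depth.

```bash
cat >> h.py <<'E'
def prof(f,cx,cy,yaw,R=60,zlo=20,zhi=200):
    p,P,d=cloud(f);h=cv2.cvtColor(p,cv2.COLOR_RGB2HSV).astype(int)
    c,s=np.cos(yaw),np.sin(yaw);X=(P[...,0]-cx)*c+(P[...,1]-cy)*s;Y=-(P[...,0]-cx)*s+(P[...,1]-cy)*c
    n=(d>0)&(abs(X)<R)&(abs(Y)<25)&(P[...,2]>zlo)&(P[...,2]<zhi)
    red=n&((h[...,0]<8)|(h[...,0]>172))&(h[...,1]>120)
    for nm,m in(('red',red),('other',n&~red)):
        for z in range(zlo,zhi,8):
            k=m&(P[...,2]>=z)&(P[...,2]<z+8)
            if k.sum()>1:
                x=np.sort(X[k]);g=np.flatnonzero(np.diff(x)>6);st=np.r_[0,g+1];en=np.r_[g,len(x)-1]
                print(nm,z,[(round(x[a],1),round(x[b],1)) for a,b in zip(st,en)],'Y',Y[k].min().round(),Y[k].max().round())
E
python3 - <<'E'
from h import *
prof('s2',549.5,9.5,np.radians(15.2))
snap('scene','c2');print();prof('c2',549.5,9.5,np.radians(15.2))
E
```

```text
red 20 [(np.float64(-27.4), np.float64(-19.8)), (np.float64(7.6), np.float64(8.1))] Y -23.0 4.0
red 36 [(np.float64(-32.4), np.float64(-27.3)), (np.float64(4.6), np.float64(5.2))] Y -13.0 16.0
red 44 [(np.float64(-29.8), np.float64(-24.8)), (np.float64(4.7), np.float64(4.8))] Y -8.0 14.0
red 52 [(np.float64(-27.3), np.float64(-22.4)), (np.float64(2.0), np.float64(2.0))] Y -5.0 19.0
red 60 [(np.float64(-24.8), np.float64(-19.9)), (np.float64(-0.5), np.float64(2.2))] Y -10.0 17.0
red 68 [(np.float64(-19.9), np.float64(-15.1)), (np.float64(-7.7), np.float64(-7.6)), (np.float64(-0.5), np.float64(-0.5))] Y -4.0 16.0
red 76 [(np.float64(-17.5), np.float64(4.2))] Y -11.0 19.0
red 84 [(np.float64(-17.5), np.float64(-10.2)), (np.float64(1.7), np.float64(4.2))] Y -1.0 16.0
red 92 [(np.float64(-15.1), np.float64(-12.7)), (np.float64(4.0), np.float64(6.5))] Y 7.0 17.0
red 100 [(np.float64(-15.1), np.float64(-10.4)), (np.float64(4.0), np.float64(6.4))] Y 1.0 17.0
red 108 [(np.float64(-12.8), np.float64(-10.4)), (np.float64(4.0), np.float64(8.6))] Y 1.0 18.0
red 116 [(np.float64(-10.5), np.float64
[... 4862 characters left out ...]
4(-8.3)), (np.float64(14.8), np.float64(24.8))] Y -13.0 -1.0
other 156 [(np.float64(-20.5), np.float64(-8.7)), (np.float64(14.8), np.float64(24.7))] Y -12.0 7.0
other 164 [(np.float64(-20.9), np.float64(-8.2)), (np.float64(13.8), np.float64(25.1))] Y -15.0 3.0
other 172 [(np.float64(-20.5), np.float64(-8.7)), (np.float64(13.5), np.float64(24.7))] Y -13.0 4.0
other 180 [(np.float64(-21.1), np.float64(-9.0)), (np.float64(12.9), np.float64(24.9))] Y -13.0 8.0
other 188 [(np.float64(-21.0), np.float64(-8.0)), (np.float64(12.5), np.float64(24.7))] Y -12.0 2.0
other 196 [(np.float64(-18.2), np.float64(-10.0)), (np.float64(15.3), np.float64(15.3)), (np.float64(24.4), np.float64(24.4))] Y -12.0 -9.0
```

```bash
python3 - <<'E'
from h import *
print(grip_point_offset if not callable(grip_point_offset) else grip_point_offset())
for f,c in(('side0',(549.8,0)),('scene0',(549.8,0)),('s2',(551,9.2)),('c2',(551,9.2))):
    p,P,d=cloud(f);a=0 if '0' in f else np.radians(15.2)
    X=(P[...,0]-c[0])*np.cos(a)+(P[...,1]-c[1])*np.sin(a);Y=-(P[...,0]-c[0])*np.sin(a)+(P[...,1]-c[1])*np.cos(a)
    lo=45 if '0' in f else 13
    for sg in(1,-1):
        m=(d>0)&(X*sg>lo)&(X*sg<lo+20)&(abs(Y)<15)&(P[...,2]>70);z=np.sort(P[...,2][m]);print(f,sg,m.sum(),z[:5].round(1), 'tcpz',179.4 if '0' in f else 97.6)
        v,u=np.nonzero(m);k=np.argsort(P[...,2][m])[:3];print([(u[i],v[i]) for i in k])
E
```

```text
18.8
side0 1 303 [202.2 203.4 205.8 206.6 206.8] tcpz 179.4
[(np.int64(256), np.int64(166)), (np.int64(255), np.int64(166)), (np.int64(256), np.int64(165))]
side0 -1 290 [205.5 205.6 206.1 207.  207.9] tcpz 179.4
[(np.int64(297), np.int64(172)), (np.int64(296), np.int64(171)), (np.int64(296), np.int64(172))]
scene0 1 223 [203.8 205.6 209.6 210.1 211.3] tcpz 179.4
[(np.int64(307), np.int64(182)), (np.int64(308), np.int64(182)), (np.int64(307), np.int64(181))]
scene0 -1 294 [203.8 205.4 205.9 206.2 206.2] tcpz 179.4
[(np.int64(268), np.int64(165)), (np.int64(269), np.int64(164)), (np.int64(267), np.int64(164))]
s2 1 184 [124.2 126.4 126.7 130.6 131.3] tcpz 97.6
[(np.int64(269), np.int64(199)), (np.int64(268), np.int64(198)), (np.int64(269), np.int64(198))]
s2 -1 201 [70.8 71.1 73.1 73.7 74.7] tcpz 97.6
[(np.int64(284), np.int64(217)), (np.int64(283), np.int64(218)), (np.int64(283), np.int64(215))]
c2 1 447 [125.6 126.3 130.2 130.6 132.4] tcpz 97.6
[(np.int64(295), np.int64(195)), (np.int64(295), np.int64(194)), (np.int64(298), np.int64(194))]
c2 -1 163 [70.3 70.8 72.1 73.3 74. ] tcpz 97.6
[(np.int64(280), np.int64(207)), (np.int64(281), np.int64(206)), (np.int64(282), np.int64(201))]
```

Both cameras show the finger ends about 23 mm above the reported TCP, so I gripped only the handle tips and the clip leaned. I'll release gently, check that the clip sits on the fin again, and regrip lower.

```bash
python3 -m handwheel '0 0 0 0 0.74; 0 0 0 0 0.7; 0 0 0 0 0.66; 0 0 0 0 0.62; 0 0 0 0 0.58; 0 0 0 0 0.54; 0 0 0 0 0.5; 0 0 0 0 0.45; 0 0 0 0 0.4; 0 0 0 0 0.2; 0 0 0 0 0; 0 0 0 0 0' 22;python3 -m handwheel '0 0 0.5 0 0; 0 0 0.5 0 0; 0 0 0.5 0 0; 0 0 0.5 0 0; 0 0 0 0 0; 0 0 0 0 0' 22; python3 - <<'E'
from h import *
for n,f in(('side','s3'),('scene','c3'),('wrist','w3')): snap(n,f)
for f in('s3','c3','w3'):
    p,P,d=cloud(f);h=cv2.cvtColor(p,cv2.COLOR_RGB2HSV).astype(int)
    m=((h[...,0]<8)|(h[...,0]>172))&(h[...,1]>150)&(h[...,2]>70)&(d>0)&(abs(P[...,0]-550)<45)&(abs(P[...,1]-10)<45)
    Q=P[m];Q=Q[Q[:,2]>100];print(f,len(Q),cv2.minAreaRect(Q[:,:2].astype(np.float32)),Q[:,2].max())
a=cv2.imread('pics/s3.png')[170:260,225:325];b=cv2.imread('pics/w3.png')
cv2.imwrite('pics/j3.png',np.hstack([cv2.resize(a,(400,360),interpolation=2),cv2.resize(b,(400,360))]))
E
```

```text
clock: 3.63
eef_pos: [549.9, 9.2, 95.8]
eef_rot: [-3.141, -0.0, 1.841]
wrist_force: [-0.7, 0.7, -0.5]
finger_gap: 73.3
finger_force: 0.0
clock: 4.13
eef_pos: [550.2, 9.2, 176.4]
eef_rot: [3.14, 0.001, 1.841]
wrist_force: [-1.2, 0.1, -0.7]
finger_gap: 94.1
finger_force: 0.0
s3 69 ((547.36572265625, 13.049633979797363), (52.816463470458984, 30.8673152923584), 16.977996826171875) 127.76531812039264
c3 83 ((551.2210083007812, 7.02985954284668), (53.64670944213867, 26.11644744873047), 13.539178848266602) 129.94434939546954
w3 1404 ((549.5997314453125, 9.175823211669922), (54.62502670288086, 28.911338806152344), 14.78824234008789) 127.38358445820666
```

View pics/j3.png

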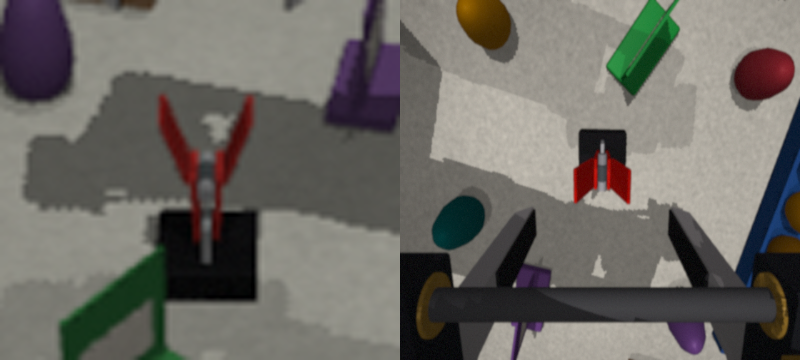

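The clip is back upright on its fin, at (207,180) left and (602,170) right, centred at (549.6, 9.2). I'll regrip with TCP z about 74.

```bash
python3 -m handwheel '0 0 -0.7 0 0; 0 0 -0.7 0 0; 0 0 -0.6 0 0; 0 0 -0.55 0 0; 0 0 0 0 0; 0 0 0 0 0' 22; python3 -m handwheel '0 0 0 0 1; 0 0 0 0 1; 0 0 0 0 1; 0 0 0 0 1; 0 0 0 0 1; 0 0 0 0 1; 0 0 0 0 1; 0 0 0 0 1; 0 0 0 0 1; 0 0 0 0 1; 0 0 0 0 1; 0 0 0 0 1' 22;  python3 -m handwheel '0 0 0 0 1; 0 0 0 0 1' 22; python3 - <<'E'
from h import *
snap('side','s4');i=cv2.imread('pics/s4.png');cv2.imwrite('pics/s4c.png',cv2.resize(i[150:270,220:340],None,fx=4,fy=4,interpolation=cv2.INTER_CUBIC))
E
```

```text
clock: 4.78
eef_pos: [549.3, 9.2, 73.0]
eef_rot: [-3.139, -0.001, 1.841]
wrist_force: [0.2, 0.7, 0.5]
finger_gap: 94.2
finger_force: 0.0
clock: 5.78
eef_pos: [550.4, 8.9, 75.7]
eef_rot: [3.141, 0.001, 1.841]
wrist_force: [-7.0, -1.9, 19.4]
finger_gap: 24.9
finger_force: 22.9
clock: 5.95
eef_pos: [550.4, 8.9, 75.7]
eef_rot: [3.141, 0.001, 1.841]
wrist_force: [-7.3, -1.7, 19.5]
finger_gap: 24.8
finger_force: 22.8
```

View pics/s4c.png

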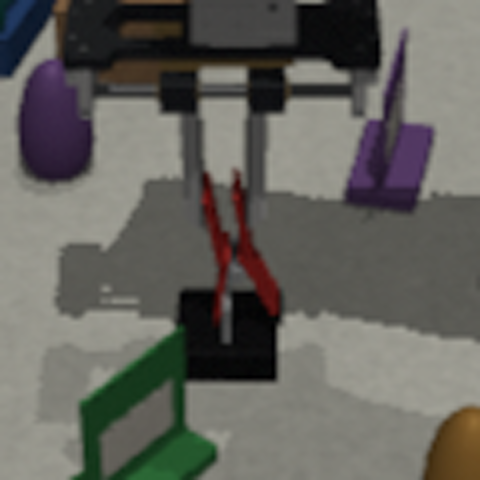

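Still leaning: the tips press on the block (Fz 19 N) as the pivot sinks. I'll relax the grip, raise a few mm during the squeeze, and see if it straightens.

```bash
python3 -m handwheel '0 0 0 0 0.7; 0 0 0 0 0.66; 0 0 0 0 0.62; 0 0 0 0 0.58; 0 0 0 0 0.54; 0 0 0 0 0.5; 0 0 0 0 0.45; 0 0 0 0 0.4; 0 0 0 0 0.4' 22; python3 -m handwheel '0 0 0 0 0.46; 0 0 0 0 0.5; 0 0 0.01 0 0.54; 0 0 0.01 0 0.57; 0 0 0.02 0 0.6; 0 0 0.02 0 0.63; 0 0 0.02 0 0.66;0 0 0 0 0.66' 22; python3 - <<'E'
from h import *
snap('side','s5');prof('s5',549.5,9.5,np.radians(15.2),40,28,132)
E
```

```text
clock: 6.75
eef_pos: [549.7, 9.2, 73.5]
eef_rot: [-3.141, -0.0, 1.841]
wrist_force: [0.3, 0.0, -1.6]
finger_gap: 55.9
finger_force: 3.1
clock: 7.42
eef_pos: [550.1, 9.2, 77.1]
eef_rot: [3.141, 0.0, 1.841]
wrist_force: [-0.7, -0.4, -1.0]
finger_gap: 32.1
finger_force: 5.8
red 28 [(np.float64(-22.4), np.float64(-17.4)), (np.float64(7.2), np.float64(7.2))] Y 5.0 14.0
red 36 [(np.float64(-22.4), np.float64(-17.4)), (np.float64(4.7), np.float64(7.1))] Y -4.0 15.0
red 44 [(np.float64(-19.9), np.float64(-17.5)), (np.float64(4.6), np.float64(7.0))] Y -5.0 16.0
red 52 [(np.float64(-19.9), np.float64(-15.0)), (np.float64(4.5), np.float64(7.4))] Y -10.0 18.0
red 60 [(np.float64(-17.5), np.float64(-12.6)), (np.float64(4.4), np.float64(6.8))] Y -2.0 18.0
red 68 [(np.float64(-15.1), np.float64(-12.6)), (np.float64(4.3), np.float64(4.3))] Y 4.0 17.0
red 76 [(np.float64(-15.1), np.float64(-5.1)), (np.float64(1.8), np.float64(6.6))] Y -15.0 17.0
red 84 [(np.float64(-15.1), np.float64(-7.8)), (np.float64(2.1), np.float64(9.0))] Y -10.0 16.0
red 92 [(np.float64(-12.7), np.float64(-12.7)), (np.float64(6
[... 863 characters left out ...]
oat64(4.5), np.float64(4.5))] Y -7.0 15.0
other 68 [(np.float64(-7.9), np.float64(1.9))] Y -17.0 22.0
other 76 [(np.float64(-7.8), np.float64(1.7))] Y -17.0 20.0
other 92 [(np.float64(-15.1), np.float64(-15.1)), (np.float64(6.7), np.float64(7.0))] Y -15.0 17.0
other 100 [(np.float64(-24.7), np.float64(-15.1)), (np.float64(16.0), np.float64(23.3))] Y 4.0 12.0
other 108 [(np.float64(-29.4), np.float64(-17.5)), (np.float64(8.9), np.float64(9.2)), (np.float64(15.8), np.float64(25.4))] Y -13.0 13.0
other 116 [(np.float64(-29.4), np.float64(-17.5)), (np.float64(15.7), np.float64(25.3))] Y 5.0 13.0
other 124 [(np.float64(-29.4), np.float64(-17.5)), (np.float64(11.2), np.float64(24.9))] Y -16.0 13.0
```

```bash
python3 -m handwheel '0 0 0.05 0 0.68; 0 0 0.05 0 0.7; 0 0 0.05 0 0.72; 0 0 0.05 0 0.74; 0 0 0.03 0 0.76; 0 0 0 0 0.8; 0 0 0 0 1; 0 0 0 0 1; 0 0 0 0 1; 0 0 0 0 1' 22; python3 - <<'E'
from h import *
snap('side','s6');prof('s6',549.5,9.5,np.radians(15.2),40,28,148)
E
```

```text
clock: 8.3
eef_pos: [549.9, 9.2, 86.2]
eef_rot: [-3.141, -0.0, 1.841]
wrist_force: [-0.4, 0.4, -1.1]
finger_gap: 21.2
finger_force: 22.0
red 36 [(np.float64(17.0), np.float64(20.1))] Y -8.0 13.0
red 44 [(np.float64(-19.9), np.float64(-17.5)), (np.float64(14.3), np.float64(17.6))] Y -12.0 18.0
red 52 [(np.float64(-19.9), np.float64(-15.0)), (np.float64(11.7), np.float64(15.0))] Y -15.0 18.0
red 60 [(np.float64(-17.5), np.float64(-12.7)), (np.float64(11.6), np.float64(12.3))] Y -11.0 18.0
red 68 [(np.float64(-15.1), np.float64(-10.2)), (np.float64(9.0), np.float64(11.9))] Y -4.0 18.0
red 76 [(np.float64(-12.7), np.float64(-2.7)), (np.float64(6.6), np.float64(9.4))] Y -11.0 19.0
red 84 [(np.float64(-10.3), np.float64(8.9))] Y -17.0 17.0
red 92 [(np.float64(-10.3), np.float64(-5.6)), (np.float64(1.8), np.float64(8.9))] Y -10.0 19.0
red 100 [(np.float64(-10.4), np.float64(-10.4)), (np.float64(6.3), np.float64(8.8))] Y 12.0 17.0
red 108 [(np.float64(-10.4), np.float64(-10.4)), (np.float64(6.3), np.float64(8.6))] Y 10.0 16.0
red 116 [(np.float64(-10.5), np.float64(-10.4)), (np.float64(8.4),
[... 872 characters left out ...]
 19.0
other 76 [(np.float64(-12.5), np.float64(-12.5)), (np.float64(-5.5), np.float64(6.7))] Y -18.0 21.0
other 84 [(np.float64(-3.2), np.float64(4.2))] Y -14.0 22.0
other 108 [(np.float64(-19.9), np.float64(-10.4)), (np.float64(6.2), np.float64(18.2))] Y 4.0 14.0
other 116 [(np.float64(-22.3), np.float64(-12.8)), (np.float64(6.1), np.float64(20.5))] Y 4.0 17.0
other 124 [(np.float64(-22.3), np.float64(-12.8)), (np.float64(5.9), np.float64(20.4))] Y 7.0 17.0
other 132 [(np.float64(-22.3), np.float64(-12.8)), (np.float64(5.7), np.float64(6.5)), (np.float64(12.9), np.float64(20.2))] Y -14.0 20.0
other 140 [(np.float64(-22.2), np.float64(-12.9)), (np.float64(10.6), np.float64(19.9))] Y 4.0 13.0
```

Now the clip is upright, fully open and symmetric (jaws −20..+20, handles ±10), and free of the block. Lift straight up, then across high.

```bash
python3 -m handwheel '0 0 0.2 0 1; 0 0 0.4 0 1; 0 0 0.5 0 1; 0 0 0.6 0 1; 0 0 0.6 0 1; 0 0 0.4 0 1; 0 0 0.2 0 1; 0 0 0 0 1' 22; python3 -m handwheel '0 0.3 0 0.4 1; -0.1 0.5 0 0.4 1; -0.1 0.6 0 0.4 1; -0.1 0.6 0 0.4 1; -0.1 0.6 0 0.4 1; -0.1 0.6 0 0.4 1; -0.1 0.6 0 0.4 1; -0.1 0.5 0 0.4 1; 0 0.5 0 0.3 1; 0 0.3 0 0.2 1; 0 0.2 0 0 1; 0 0 0 0 1' 22; python3 - <<'E'
from h import *
print(read_state()['eef_rot'])
for n in('side','scene','wrist'): snap(n,n+'7')
a=cv2.imread('pics/side7.png')[190:350,180:340];b=cv2.imread('pics/wrist7.png')
cv2.imwrite('pics/j7.png',np.hstack([cv2.resize(a,(400,400),interpolation=2),cv2.resize(b,(400,400))]))
for f in('side7','scene7','wrist7'):
    p,P,d=cloud(f);h=cv2.cvtColor(p,cv2.COLOR_RGB2HSV).astype(int)
    m=(h[...,0]>80)&(h[...,0]<102)&(h[...,1]>90)&(d>0)&(abs(P[...,0]-520)<80)&(abs(P[...,1]-277)<80)
    for lo,hi in((5,17),(75,100)):
        Q=P[m&(P[...,2]>lo)&(P[...,2]<hi)]
        if len(Q)>5: print(f,lo,len(Q),cv2.minAreaRect(Q[:,:2].astype(np.float32)),Q[:,2].max())
E
```

```text
clock: 9.02
eef_pos: [550.6, 9.2, 204.2]
eef_rot: [3.139, 0.001, 1.841]
wrist_force: [-0.3, 1.0, -1.1]
finger_gap: 21.5
finger_force: 22.0
clock: 10.02
eef_pos: [521.6, 222.4, 201.3]
eef_rot: [-3.14, -0.001, 2.166]
wrist_force: [0.4, -0.0, -0.9]
finger_gap: 21.5
finger_force: 22.0
[-3.14026852e+00 -5.00110946e-04  2.16554430e+00]
side7 5 629 ((523.7765502929688, 275.36859130859375), (48.811988830566406, 92.01398468017578), 33.142539978027344) 16.761546005789114
side7 75 102 ((522.5094604492188, 275.5565490722656), (4.0139875411987305, 85.98248291015625), 33.895484924316406) 95.05796894961316
scene7 5 297 ((526.3267822265625, 272.2626953125), (48.93937301635742, 91.90412902832031), 33.23798751831055) 16.999193113273805
scene7 75 43 ((532.4954223632812, 262.6764831542969), (3.523517608642578, 63.861663818359375), 33.54151153564453) 97.60240563272032
wrist7 5 3116 ((525.1862182617188, 273.05279541015625), (48.2876091003418, 87.99608612060547), 33.95436477661133) 16.858848328263264
wrist7 75 563 ((524.8004760742188, 273.2937927246094), (3.1856117248535156, 82.6930923461914), 33.700565338134766) 95.16855288851656
```

View pics/j7.png

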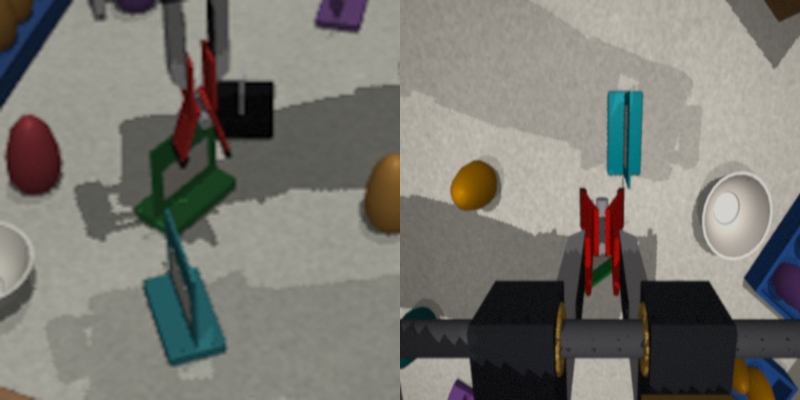

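The left half shows the clip held above the green card with its jaws open. The right half shows the teal card ahead at (626,140), parallel to the clip's width. Card top centre is about (525, 273.3), yaw 33.7°. Now the clip in the tool frame.

```bash
python3 - <<'E'
from h import *
for f in('side7','scene7','wrist7'): print(f);prof(f,521.6,222.4,0.595,30,135,260)
E
```

```text
side7
red 151 [(np.float64(-20.3), np.float64(-17.1)), (np.float64(16.7), np.float64(20.0))] Y -16.0 13.0
red 159 [(np.float64(-17.8), np.float64(-15.7)), (np.float64(12.9), np.float64(18.8))] Y -13.0 17.0
red 167 [(np.float64(-17.9), np.float64(-13.8)), (np.float64(12.3), np.float64(16.1))] Y -12.0 17.0
red 175 [(np.float64(-15.8), np.float64(-11.5)), (np.float64(10.7), np.float64(14.2))] Y -14.0 17.0
red 183 [(np.float64(-13.7), np.float64(-9.6)), (np.float64(8.3), np.float64(11.7))] Y -15.0 18.0
red 191 [(np.float64(-11.3), np.float64(-5.5)), (np.float64(6.0), np.float64(9.5))] Y -13.0 17.0
red 199 [(np.float64(-12.4), np.float64(9.3))] Y -14.0 18.0
red 207 [(np.float64(-10.5), np.float64(-4.2)), (np.float64(4.1), np.float64(9.8))] Y -8.0 18.0
red 215 [(np.float64(-10.9), np.float64(-7.5)), (np.float64(5.1), np.float64(10.2))] Y -13.0 17.0
red 223 [(np.float64(-10.5), np.float64(-7.9)), (np.float64(7.6), np.float64(9.5))] Y -11.0 17.0
red 231 [(np.float64(-10.5), np.float64(-7.7)), (np.float64(8.5), np.float64(9.9))] Y -10.0 17.0
red 239 [(np.float64(-9.3), np.float64(-8.0)), (np.
[... 5828 characters left out ...]
float64(-8.3), np.float64(7.0))] Y -20.0 16.0
other 199 [(np.float64(-7.0), np.float64(3.9))] Y -20.0 16.0
other 207 [(np.float64(-8.0), np.float64(-4.1)), (np.float64(5.9), np.float64(5.9))] Y -17.0 -14.0
other 223 [(np.float64(-18.3), np.float64(-7.8)), (np.float64(5.9), np.float64(16.5))] Y -16.0 8.0
other 231 [(np.float64(-23.4), np.float64(-12.9)), (np.float64(11.2), np.float64(21.7))] Y 5.0 8.0
other 239 [(np.float64(-23.4), np.float64(-7.7)), (np.float64(5.9), np.float64(21.8))] Y -16.0 8.0
other 247 [(np.float64(-23.5), np.float64(-7.9)), (np.float64(6.1), np.float64(22.0))] Y -17.0 8.0
other 255 [(np.float64(-23.5), np.float64(-11.5)), (np.float64(10.3), np.float64(22.0))] Y 1.0 8.0
```

```bash
cat > rel.py <<'E'
from h import *
import sys
k=sys.argv[1];s=read_state();a=np.radians(33.7);c,sn=np.cos(a),np.sin(a);print(s['eef_pos'].round(1),s['eef_rot'].round(3),s['wrist_force'].round(1))
for n in('side','scene','wrist'):
    f=n+k;snap(n,f);p,P,d=cloud(f);h=cv2.cvtColor(p,cv2.COLOR_RGB2HSV).astype(int)
    X=(P[...,0]-525)*c+(P[...,1]-273.3)*sn;Y=-(P[...,0]-525)*sn+(P[...,1]-273.3)*c;Z=P[...,2]
    b=(d>0)&(abs(X)<30)&(abs(Y)<60)
    t=b&(h[...,0]>80)&(h[...,0]<102)&(h[...,1]>90)&(Z>80)&(Z<100)
    r=b&((h[...,0]<8)|(h[...,0]>172))&(h[...,1]>120)&(abs(Y)<25)
    if t.sum()>3: print(n,'card X',np.percentile(X[t],[2,50,98]).round(1),'Y',Y[t].min().round(1),Y[t].max().round(1),'z',Z[t].max().round(1))
    pv=Z[r].max()-57
    for lo,hi in((pv+15,pv+35),(pv-28,pv-15),(pv-40,pv-28)):
        q=r&(Z>lo)&(Z<hi)
        if q.sum()>3: print('  red rel z',round(lo-pv),'X',X[q].min().round(1),X[q].max().round(1),'Y',Y[q].min().round(1),Y[q].max().round(1))
    q=b&(abs(X)<26)&(abs(Y)<20)&(abs(X)>9)&(Z>pv-60)
    print('  red z',Z[r].min().round(1),Z[r].max().round(1),'any jaw zmin',np.sort(Z[q])[:6].round(1))
E
python3 -m handwheel '0 0.2 0 0 1; 0.1 0.4 0 0 1; 0 0.4 0 0 1; 0 0.2 0 0 1; 0 0.1 0 0 1; 0 0 0 0 1; 0 0 0 0 1; 0 0 0 0 1' 22; python3 rel.py 8
```

```text
clock: 10.83
eef_pos: [526.1, 272.6, 202.3]
eef_rot: [3.142, 0.0, 2.164]
wrist_force: [-0.4, -0.2, -0.7]
finger_gap: 20.7
finger_force: 22.0
[526.1 272.6 202.3] [3.142 0.    2.164] [-0.4 -0.2 -0.7]
side card X [-2.1  0.2  0.9] Y -40.9 43.8 z 96.6
  red rel z 15 X -9.0 10.6 Y -14.0 16.8
  red rel z -28 X -15.2 14.8 Y -15.1 15.1
  red rel z -40 X -17.0 17.9 Y -13.7 16.7
  red z 153.9 259.8 any jaw zmin [150.8 151.2 151.6 152.  152.1 152.9]
scene card X [-1.4 -0.3  2.1] Y -44.8 32.5 z 98.5
  red rel z 15 X -10.5 11.5 Y -19.7 14.2
  red rel z -28 X -17.1 -10.3 Y -18.8 6.0
  red rel z -40 X -18.6 -14.3 Y -18.0 6.4
  red z 160.1 262.2 any jaw zmin [151.3 151.4 152.1 153.9 154.4 154.4]
wrist card X [-1.3 -0.3  1.4] Y -8.7 41.8 z 95.0
  red rel z -28 X -10.9 11.0 Y -1.1 5.5
  red rel z -40 X -10.9 11.4 Y -16.1 13.5
  red z 155.6 349.5 any jaw zmin [232.5 232.6 232.7 232.7 232.8 232.8]
```

Aligned: clip and card are both centred at X≈0 and Y≈0 in the card frame, square, with tips at z≈151. I'll go down 76 mm gently.

```bash
python3 -m handwheel '0 0 -0.1 0 1; 0 0 -0.2 0 1; 0 0 -0.3 0 1; 0 0 -0.3 0 1; 0 0 -0.3 0 1; 0 0 -0.3 0 1; 0 0 -0.2 0 1; 0 0 -0.1 0 1; 0 0 -0.1 0 1; 0 0 0 0 1; 0 0 0 0 1; 0 0 0 0 1' 22; python3 rel.py 9; python3 - <<'E'
import cv2,numpy as np
a=cv2.imread('pics/side9.png')[230:350,200:320];b=cv2.imread('pics/scene9.png')[80:200,270:390]
cv2.imwrite('pics/j9.png',np.hstack([cv2.resize(x,(400,400),interpolation=2) for x in(a,b)]))
E
```

```text
clock: 11.98
eef_pos: [526.3, 273.3, 126.8]
eef_rot: [3.141, 0.0, 2.164]
wrist_force: [0.2, 0.7, -1.3]
finger_gap: 21.3
finger_force: 22.0
[526.3 273.3 126.8] [3.141 0.    2.164] [ 0.2  0.7 -1.3]
side card X [-2.3  0.1  0.8] Y -12.5 44.9 z 94.2
  red rel z 15 X -8.7 10.7 Y -14.6 15.9
  red rel z -28 X -14.3 14.3 Y -14.3 17.2
  red rel z -40 X -16.2 18.0 Y -15.2 17.6
  red z 78.5 188.1 any jaw zmin [75.6 76.1 76.2 76.6 76.7 77.1]
scene card X [-1.6 -0.6  2. ] Y -45.6 -2.8 z 98.3
  red rel z 15 X -10.2 9.8 Y -17.8 4.2
  red rel z -28 X -15.3 -9.2 Y -19.0 6.8
  red rel z -40 X -18.3 -11.2 Y -18.2 9.8
  red z 84.9 184.5 any jaw zmin [75.8 76.2 77.8 78.2 78.9 80. ]
wrist card X [-1.2  0.1  5. ] Y -41.7 41.9 z 95.2
  red rel z -28 X -10.1 11.7 Y 0.3 7.2
  red rel z -40 X -10.5 11.8 Y -15.6 13.8
  red z 80.2 273.7 any jaw zmin [156.8 156.8 156.8 156.9 156.9 156.9]
```

View pics/j9.png

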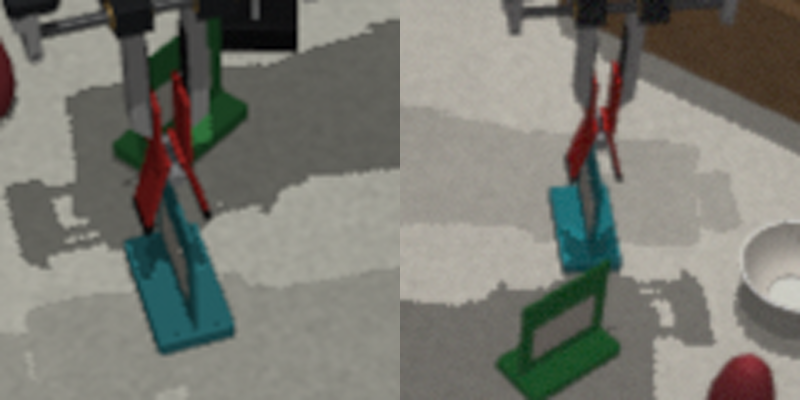

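Both views show the open jaws straddling the teal card's edge, with tips at (150,225) and (207,213) on the left, square and clear of it. Tips are at z≈75, about 19 mm below the edge, and the card hasn't moved. Handing in.

```bash
python3 -c "from cell import sign_off; print(sign_off())"
```

```text
the job is handed in; nothing more can be done
None
```

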